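# Level the dice ledge and hold the spirit level on it

## Task

Level the dice ledge: slide the red spirit level up out of its slotted holder, stand it upright along the blue strip on the ledge's board and let go, then turn the yellow levelling foot so that the bubble sits between the two black rings while the board is pressed down. The board is sprung and only rests on its foot when leaned on, so finish by pressing down on top of the spirit level until the board is fully down, and end the job still pressing, with the bubble centred. Leave the saint, cup, dice and bottle caps where they are.

Things in the scene. Friction and masses are not known exactly. Their poses are not given: they have to be found in the camera images.
- foot (a joint): Turn of the levelling foot in rad (0 to 2.4), growing clockwise seen from above. Clockwise raises the foot end of the board by 0.1 rad of slope per rad of turn. Friction 0.2 N m; it stays where left. At the start the foot end is too low with the board pressed down, by 0.06 to 0.13 rad of slope: 0.6 to 1.3 rad of clockwise turn are needed.
- level_press (a point): Point on the level's flat solid top, 18 mm wide (25 mm above its centre, 25 mm from it towards -x, away from the vial): a good place to grip across the thickness or to press down. The solid top runs 55 mm from here towards -x and 43 mm towards +x.
- level_mid (a point): Centre (half-way up) of the red spirit level, a flat bar 160 mm long (its x axis), 18 mm thick (y), 50 mm tall (z, up), about 0.22 kg. It starts standing on its long edge in the holder, its top 30 mm above the holder's rim. Either end may point to the foot when it stands on the ledge. The clear yellow-green vial fills the upper 21 mm from x = +18 to +74 mm.
- bubble (a joint): The white bubble (14 mm long) in the vial. The value is the level's slope along its length in rad: positive if its +x (vial) end is higher; the bubble then lies towards +x, 140 mm per rad. 0 is centred. Black rings stand 11 mm either side of the vial's centre, so the bubble lies between them within +-4 mm = +-0.028 rad. Stops at +-0.15; settles in half a second.
- holder_mid (a point): Middle of the slot's mouth of the fixed wooden holder, on its rim 28 mm above the table. The slot runs along its y axis, 166 mm by 22 mm, 20 mm deep; the walls are 16 mm thick at the sides; the foot plate is 70 by 210 mm.
- strip (a point): Centre of the blue strip (190 by 40 mm) on top of the ledge's pale board. y runs along strip and board to the foot; z is the board's own up (tilts with it). The board is 255 by 110 mm, hinged 130 mm from here on the -y side, about an axis along x 70 mm above the table. The strip here is 58 to 92 mm above the table. A 6 mm high lip runs along the board's +x edge.
- board (a joint): How far the sprung board has lifted about its hinge off the frame that the foot carries, in rad: 0.05 when nothing leans on it (foot end up), 0 fully down. A push of about 4 to 7 N on top of the level standing on the strip brings it fully down; 10 to 15 N is a good press.
- foot_grip (a point): Grip point of the levelling foot on its upright turning axis, at the end of the ledge, 165 mm from the strip's centre, always 156 mm above the table: a yellow bar 48 mm long (x), 14 mm thick (y), reaching from 22 mm below to 16 mm above this point, over a black disc of 20 mm radius. Pinch it across its thickness and turn it about the vertical.
- saint_mid (a point): Centre of the pink ceramic saint figurine, 54 mm across, 108 mm tall; leave it alone.
- cup_mid (a point): Centre of the orange plastic cup, 80 mm across, 90 mm tall; leave it alone.
- die0_mid (a point): Centre of an ivory die, 18 mm; leave it alone.
- die1_mid (a point): Centre of the other ivory die, 18 mm; leave it alone.
- cap0_mid (a point): Centre of a steel bottle cap, 31 mm across, 6 mm high; leave it alone.
- cap1_mid (a point): Centre of a steel bottle cap, 31 mm across, 6 mm high; leave it alone.
- cap2_mid (a point): Centre of a steel bottle cap, 31 mm across, 6 mm high; leave it alone.

How it is judged:
On the way:
1. The spirit level stands upright along the blue strip, let go, with the foot not yet turned to level (x of level_mid in the frame of strip between -0.018 and 0.018 m and y of level_mid in the frame of strip between -0.028 and 0.028 m and z of level_mid in the frame of strip between 0.02 and 0.03 m and angle between the x axis of level_mid and the y axis of strip, either way round below 0.12 rad and angle between the z axis of level_mid and the z axis of strip, either way round below 0.06 rad and angle between level_mid's own z axis and vertical below 0.3 rad and value of joint foot below 1.25 rad and contact force between the fingers and level below 0.3 N), for 0.2 s.
At the end, for the whole second after the job is handed in: Still pressing on the level (over 3 N): it stands upright on the strip (within 18 mm across, 28 mm along, 0.12 rad), the board is fully down (lift under 0.01 rad) and level (within 0.035 rad), and the bubble is between the rings (within 0.028 rad, 4 mm) (x of level_mid in the frame of strip between -0.018 and 0.018 m and y of level_mid in the frame of strip between -0.028 and 0.028 m and z of level_mid in the frame of strip between 0.02 and 0.03 m and angle between the x axis of level_mid and the y axis of strip, either way round below 0.12 rad and angle between the z axis of level_mid and the z axis of strip, either way round below 0.06 rad and angle between level_mid's own z axis and vertical below 0.3 rad and value of joint bubble between -0.028 and 0.028 rad and value of joint board below 0.01 rad and contact force between any of the fingers, the arm and level above 3 N and angle between strip's own z axis and vertical below 0.035 rad); the arm keeps its last pose, push and grip.
It fails at once if the saint is moved or tipped (distance of saint_mid from where it was at the start of the episode above 0.02 m).
It fails at once if the cup, a die or a bottle cap is moved (distance of any of cap0_mid, cap1_mid, cap2_mid, die0_mid, die1_mid, cup_mid from where it was at the start of the episode above 0.02 m).
It also fails if it takes over 58 s, if anything falls off the work surface, if the arm or the gripper's body presses on something with over 40 N, if the wrist force passes 120 N, or if a joint passes its speed limit or range.

## Robot

A 6-joint arm with a two-finger parallel gripper is mounted at the origin on the work surface. World frame = base frame: x ahead of the robot, y to its left, z up, the work surface at z = 0. Lengths are in m, angles in rad, forces in N, time in s.
With the tool pointing down it reaches from about 0.3 to 0.775 m from the base axis. Payload 14.6 kg.
Tool frame: the origin (TCP) lies on the mounting face of the last link; the fingertips stand 199 mm ahead of it and the grasp point (between the pads) lies 180 mm ahead of it; z points along the fingers, y is the line along which they close (so a half turn about z gives the same grasp; the last joint's range is limited). The gripper opens to 94 mm and grips with 3 to 60 N. Pads are 16 mm wide; open, the fingers measure 119 mm over their backs; the gripper's body (75 mm by 177 mm) begins 78 mm behind the grasp point.
Start: joints at [-1.362, 0.3, 1.521, -0, 1.321, -0.067], TCP at [0.15, -0.529, 0.405] pointing down, gripper open.
Joint ranges: [-3.03, 3.03], [-0.79, 2.21], [0.23, 2.52], [-1.04, 4.18], [0, 3.07], [-2.55, 2.55]. Speed limits (rad/s): [2.22, 2.22, 2.57, 3.14, 3.14, 3.14].

## Interface

Orientations are given as [roll, pitch, yaw] about the fixed x, y, z axes, in that order (R = Rz(yaw) Ry(pitch) Rx(roll)).
In Python, from station import get_obs, camera, hand_in gives the robot as it stands.
- The arm moves only by the tool apply_moves, never from a script. Its argument "increments" is a list of rows, each an object of numbers: "tx", "ty", "tz": the shift along the tool's x, y, z as a fraction of full scale; "ax", "ay", "az": the turn, a rotation vector about the tool's x, y, z as a fraction of full scale. In form: [{"tx": .., "ty": .., "tz": .., "ax": .., "ay": .., "az": ..}, ...]. A call has 1 to 12 rows; each row shifts and turns the commanded pose from where the row before left it, along the tool's axes as they then stand; what a row does not reach is not made up. Full scale, the value 1, is 30 mm for a shift and 5 degrees for a turn. A row lasts 1/8 s, in which the tool goes at most 62.5 mm and 10.7 degrees, less where a joint would pass 70% of its speed; a pose out of reach is approached as far as the arm can. A call with a number of a shift or a turn outside -1 to 1 is refused whole. A call with a gripper value outside its range is refused whole. "jaw" is the closure, from 0 (fully open) to 1 (shut), set as the call begins (left out, the last holds). The fingers move at their own pace and stop on an object; "force" is the grip in N (left out, the last holds). Time passes only in rows, so rows that do not move let the fingers close. It gives the time, the measured TCP pose, the force, the opening and the grip force at its end, in the units of the state.
- get_obs(): the state, without advancing time (a new reading comes with each control period).
- camera(name): name is "scene" or "top"; returns a dict with "pixels" (384x512x3 uint8, red, green, blue), "camera_matrix" (3x3 intrinsics, pixels), "dist" ([k1, k2, p1, p2, k3] as OpenCV has them; the pictures are not rectified), "R" (3x3) and "t" (3): a world point X has camera coordinates R X + t. Camera axes: x right, y down, z forward; pixel columns grow to the right and rows downward; lengths in m; the calibration is good to about 2 mm. A picture is of the moment at which its call begins. There is no depth.
- hand_in(): hands the job in; it is judged then, once.
The state is a dict: "time_s": time; "qpos": joint angles; "joint_vel": joint speeds; "tau": joint torques, N m; "ee_pos": TCP position; "eef_rot": TCP orientation; "force": force on the tool from outside, world axes, zero at the start; "moment": the same for the moment, N m; "grip_width": finger opening in m; "grip_force": force on a finger pad.
Only numpy, scipy, OpenCV 4.12 (cv2) and the standard library are available. Lean on these libraries where they do the work, as an engineer would, in place of code of your own. Each camera call takes 0.05 s, during which the arm holds its last target. There are 200 camera calls.

## Working session

There is one attempt and no reset: what is moved stays moved. The work goes in short steps, Python scripts to look and compute and a tool call to move; the robot and the scene stay as the last step left them, time stands still between calls to the robot, and variables do not carry over. Pictures are saved under pics/ and viewed, at most 10 in all, crops included, and the job is handed in when it is done.

Besides the shell and the picture viewer there is one more tool, called after "Request:" by a JSON object that holds its "op" and its "data", one argument or row to a line. apply_moves: Moves the arm, as the interface text tells. Its arguments: {"type":"object","properties":{"increments":{"type":"array"},"jaw":{"type":"number"},"force":{"type":"number"}},"required":["increments"]}

```bash
mkdir -p pics; python3 - <<'E'
from station import get_obs, camera
import cv2,numpy as np,pickle
o=get_obs();print({k:np.round(v,3) for k,v in o.items()})
for n in("scene","top"):
    c=camera(n);pickle.dump(c,open(n+'0.pkl','wb'));cv2.imwrite(f'pics/{n}0.png',cv2.resize(c['pixels'][:,:,::-1],(800,600)))
    print(n,-c['R'].T@c['t'],c['R'][2],c['camera_matrix'][0,0],c['dist'])
E
```

```text
{'time_s': np.float64(0.0), 'qpos': array([-1.362,  0.3  ,  1.522,  0.   ,  1.321, -0.067]), 'joint_vel': array([-0.   ,  0.001, -0.001, -0.   , -0.001,  0.   ]), 'tau': array([ 1.0000e-03, -5.3181e+01, -3.5273e+01,  7.1000e-02,  2.4000e-02,
       -0.0000e+00]), 'ee_pos': array([ 0.15 , -0.529,  0.404]), 'eef_rot': array([-3.14 , -0.   ,  0.276]), 'force': array([-0.392,  0.023, -0.32 ]), 'moment': array([-0.002,  0.013,  0.012]), 'grip_force': np.float64(0.0), 'grip_width': np.float64(0.094)}
scene [ 1.25273691 -0.47265886  0.93416564] [-0.56365773  0.40280563 -0.72113632] 441.9697998372571 [-0.05001873  0.          0.          0.          0.        ]
top [0.46139178 0.00441429 1.04808125] [ 0.11690909  0.0131391  -0.9930557 ] 485.2419249056449 [0.0626282 0.        0.        0.        0.       ]
```

View pics/scene0.png

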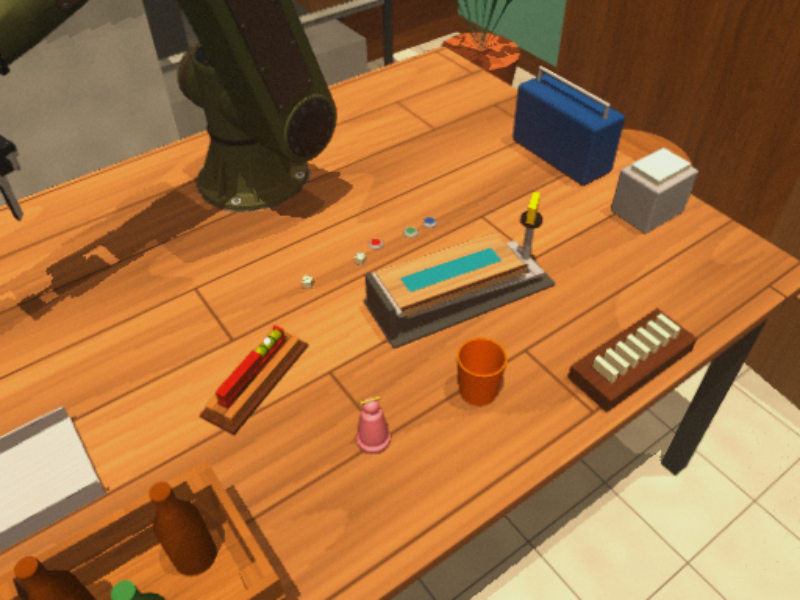

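View pics/top0.png

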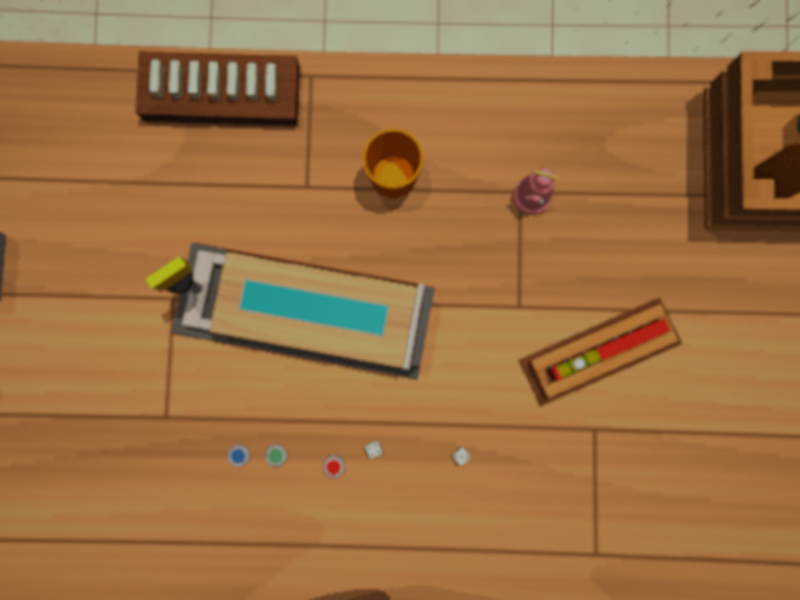

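The top view (800x600) shows the level in its holder at about (605,352), with the vial towards image-left (+y). The strip is at about (313,307), the foot bar at about (168,272), the saint at (534,195) and the cup at (393,160). Next I'll measure these.

```bash
cat > h.py <<'E'
import cv2,numpy as np
S=512/800
def ray(c,uv):
    p=cv2.undistortPoints(np.array(uv,float).reshape(-1,1,2),c['camera_matrix'],np.array(c['dist']))[:,0]
    d=np.c_[p,np.ones(len(p))]@c['R']; return -c['R'].T@c['t'],d/np.linalg.norm(d,axis=1)[:,None]
def onz(c,uv,z):
    o,d=ray(c,uv); return o+d*((z-o[2])/d[:,2])[:,None]
def tri(c1,u1,c2,u2):
    out=[]
    for a,b in zip(np.atleast_2d(u1),np.atleast_2d(u2)):
        (o1,d1),(o2,d2)=ray(c1,a),ray(c2,b); A=np.c_[d1[0],-d2[0]]
        s=np.linalg.lstsq(A,o2-o1,rcond=None)[0]; p,q=o1+s[0]*d1[0],o2+s[1]*d2[0]
        out.append([*((p+q)/2),np.linalg.norm(p-q)])
    return np.array(out)
def proj(c,X): return cv2.projectPoints(np.atleast_2d(np.array(X,float)),cv2.Rodrigues(c['R'])[0],np.array(c['t'],float),c['camera_matrix'],np.array(c['dist']))[0][:,0]
def mask(c,lo,hi,box=None):
    h=cv2.cvtColor(c['pixels'],cv2.COLOR_RGB2HSV); m=cv2.inRange(h,np.array(lo),np.array(hi))
    if box: b=np.zeros_like(m);x0,y0,x1,y1=[int(v*S) for v in box];b[y0:y1,x0:x1]=1;m=m*b
    return m
def rect(m):
    r=cv2.minAreaRect(np.argwhere(m)[:,::-1].astype(np.float32)); return r,cv2.boxPoints(r)
E
python3 - <<'E'
from h import *;import pickle
np.set_printoptions(precision=4,suppress=True)
s,t=[pickle.load(open(n+'0.pkl','rb')) for n in('scene','top')]
bs={}
for n,c,b in(('s',s,(380,230,520,310)),('t',t,(220,260,410,350))):
    m=mask(c,(80,120,60),(105,255,255),b);r,p=rect(m);bs[n]=p;print(n,m.astype(bool).sum(),r)
T=onz(t,bs['t'],.078); print('strip t@.078',T)
# order match scene corners
ps=proj(s,T);o=[np.argmin(np.linalg.norm(bs['s']-q,axis=1)) for q in ps];print(o)
X=tri(t,bs['t'],s,bs['s'][o]);print(X,X.mean(0))
mt=mask(t,(24,150,90),(34,255,255),(130,240,200,310));ms=mask(s,(24,150,90),(34,255,255),(515,180,555,240))
rt,rs=rect(mt),rect(ms);print(rt,rs);print('foot',tri(t,[rt[0][0]],s,[rs[0][0]]),onz(t,rt[1],.172))
m=mask(t,(0,190,60),(5,255,255),(540,300,690,400))|mask(t,(175,190,60),(180,255,255),(540,300,690,400))|mask(t,(24,150,60),(40,255,255),(540,300,690,400))
r,p=rect(m);print(r);print(onz(t,p,.058),onz(t,[r[0]],.058))
hc=np.array([(521,360),(659,299),(681,342),(542,405)])*S
print('holder',onz(t,hc,.0),onz(t,hc,.028))
print('saint,cup',onz(t,np.array([(534,205),(393,155)])*S,.05))
E
```

```text
s 593 ((288.14410400390625, 171.91921997070312), (9.811497688293457, 62.858604431152344), 71.02959442138672)
t 1605 ((200.48739624023438, 196.36805725097656), (91.55448913574219, 17.589824676513672), 10.491477012634277)
strip t@.078 [[0.5667 0.2136 0.078 ]
 [0.602  0.209  0.078 ]
 [0.5728 0.0262 0.078 ]
 [0.5377 0.0317 0.078 ]]
[np.int64(1), np.int64(2), np.int64(3), np.int64(0)]
[[0.5688 0.2169 0.0772 0.0073]
 [0.6017 0.2084 0.0715 0.0044]
 [0.5709 0.0227 0.0755 0.0083]
 [0.5375 0.0314 0.0789 0.0005]] [0.5697 0.1199 0.0758 0.0051]
(((105.99999237060547, 173.99998474121094), (8.875202178955078, 27.735008239746094), 56.3099365234375), array([[ 92.    , 178.    ],
       [115.0769, 162.6154],
       [120.    , 170.    ],
       [ 96.9231, 185.3846]], dtype=float32)) (((341.5294494628906, 127.88236999511719), (5.3357834815979, 10.6715669631958), 14.03624439239502), array([[337.6471, 132.4118],
       [340.2354, 122.0588],
       [345.4118, 123.353 ],
       [342.8235, 133.7059]], dtype=float32))
foot [[0.5955 0.2818 0.1716 0.0014]] [[0.5878 0.3071 0.172 ]
 [0.6173 0.2671 0.172 ]
 [0.6039 0.2574 0.172 ]
 [0.5745 0.2974 0.172 ]]
((389.5271911621094, 223.06153869628906), (8.933903694152832, 79.70549011230469), 66.19406127929688)
[[ 0.501  -0.1864  0.058 ]
 [ 0.5704 -0.3327  0.058 ]
 [ 0.5539 -0.3396  0.058 ]
 [ 0.4848 -0.1936  0.058 ]] [[ 0.5275 -0.2632  0.058 ]]
holder [[ 0.5123 -0.1595  0.    ]
 [ 0.6016 -0.3477  0.    ]
 [ 0.5431 -0.3764  0.    ]
 [ 0.4519 -0.1883  0.    ]] [[ 0.5109 -0.1552  0.028 ]
 [ 0.5978 -0.3383  0.028 ]
 [ 0.5409 -0.3662  0.028 ]
 [ 0.4521 -0.1832  0.028 ]]
saint,cup [[ 0.7177 -0.1674  0.05  ]
 [ 0.7824  0.0233  0.05  ]]
```

```bash
python3 - <<'E'
import pickle,cv2,numpy as np
s,t=[pickle.load(open(n+'0.pkl','rb'))['pixels'][:,:,::-1] for n in('scene','top')]
a=cv2.resize(t[185:265,325:445],(800,533),interpolation=cv2.INTER_CUBIC)
cv2.imwrite('pics/c1.png',a)
E
```

```text
(no output)
```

View pics/c1.png

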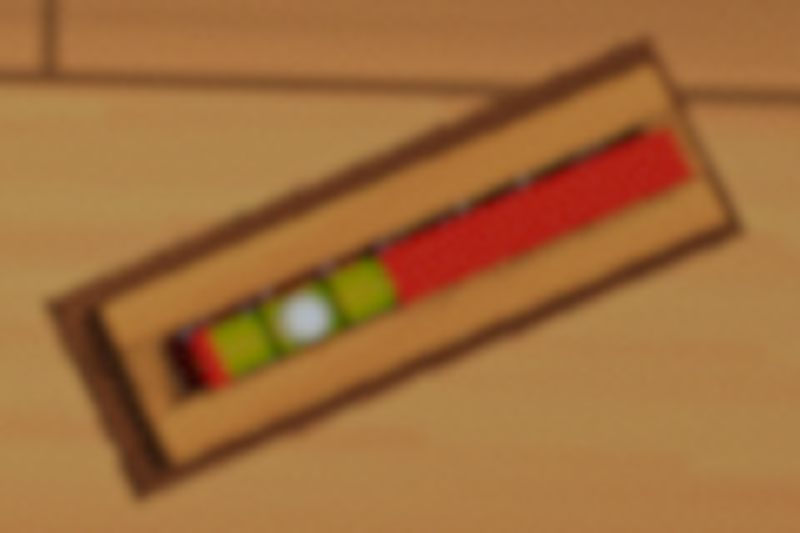

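The crop shows the level lying along the slot, with the vial at the +y end. The measured centre is (0.5275,-0.263) at yaw 115°, and the sizes agree with those given. The strip centre is (0.570,0.120) at yaw 81°. The foot is at (0.5955,0.282), which fits the given 165 mm offset. Setting out above the level.

Request:
{"op": "apply_moves", "data": {
  "increments": [
    {"tx":0.968,"ty":-0.34,"tz":0.23},
    {"tx":0.968,"ty":-0.34,"tz":0.23},
    {"tx":0.968,"ty":-0.34,"tz":0.23},
    {"tx":0.968,"ty":-0.34,"tz":0.23},
    {"tx":0.968,"ty":-0.34,"tz":0.23},
    {"tx":0.968,"ty":-0.34,"tz":0.23},
    {"tx":0.968,"ty":-0.34,"tz":0.23},
    {"tx":0.968,"ty":-0.34,"tz":0.23},
    {"tx":0.968,"ty":-0.34,"tz":0.23},
    {"tx":0.968,"ty":-0.34,"tz":0.23},
    {"tx":0.968,"ty":-0.34,"tz":0.23},
    {"tx":0.968,"ty":-0.34,"tz":0.23}
  ]
}}

```text
schema error: expected keys tx, ty, tz, ax, ay, az
```

Request:
{"op": "apply_moves", "data": {
  "increments": [
    {"tx":0.968,"ty":-0.34,"tz":0.23},
    {"tx":0.968,"ty":-0.34,"tz":0.23},
    {"tx":0.968,"ty":-0.34,"tz":0.23},
    {"az":-1},
    {"az":-1},
    {"az":-1},
    {"az":-1},
    {"az":-1},
    {"az":-1},
    {"az":-1},
    {"az":-1},
    {"az":-1}
  ]
}}

```text
schema error: expected keys tx, ty, tz, ax, ay, az
```

Request:
{"op": "apply_moves", "data": {
  "increments": [
    {"az":-1},
    {"az":-1},
    {"az":-1},
    {"az":-1},
    {"az":-1},
    {"az":-1},
    {"az":-1},
    {"az":-1},
    {"az":-1},
    {"az":-1},
    {"az":-0.9},
    {}
  ],
  "jaw": 0.4
}}

```text
schema error: expected keys tx, ty, tz, ax, ay, az
```

Request:
{"op": "apply_moves", "data": {
  "increments": [
    {"tx":0.968,"ty":-0.34,"tz":0.23,"ax":0,"ay":0,"az":0},
    {"tx":0.968,"ty":-0.34,"tz":0.23,"ax":0,"ay":0,"az":0},
    {"tx":0.968,"ty":-0.34,"tz":0.23,"ax":0,"ay":0,"az":0},
    {"tx":0.968,"ty":-0.34,"tz":0.23,"ax":0,"ay":0,"az":0},
    {"tx":0.968,"ty":-0.34,"tz":0.23,"ax":0,"ay":0,"az":0},
    {"tx":0.968,"ty":-0.34,"tz":0.23,"ax":0,"ay":0,"az":0},
    {"tx":0.968,"ty":-0.34,"tz":0.23,"ax":0,"ay":0,"az":0},
    {"tx":0.968,"ty":-0.34,"tz":0.23,"ax":0,"ay":0,"az":0},
    {"tx":0.968,"ty":-0.34,"tz":0.23,"ax":0,"ay":0,"az":0},
    {"tx":0.968,"ty":-0.34,"tz":0.23,"ax":0,"ay":0,"az":0},
    {"tx":0.968,"ty":-0.34,"tz":0.23,"ax":0,"ay":0,"az":0},
    {"tx":0.968,"ty":-0.34,"tz":0.23,"ax":0,"ay":0,"az":0}
  ]
}}

```text
time_s: 1.6
ee_pos: [0.4525, -0.3158, 0.3213]
eef_rot: [-3.141, 0.0, 0.276]
force: [0.2, -1.0, -0.2]
grip_width: 0.0937
grip_force: 0.0
```

Request:
{"op": "apply_moves", "data": {
  "increments": [
    {"tx":0.968,"ty":-0.34,"tz":0.23,"ax":0,"ay":0,"az":0},
    {"tx":0.968,"ty":-0.34,"tz":0.23,"ax":0,"ay":0,"az":0},
    {"tx":0.968,"ty":-0.34,"tz":0.23,"ax":0,"ay":0,"az":0},
    {"tx":0,"ty":0,"tz":0,"ax":0,"ay":0,"az":-1},
    {"tx":0,"ty":0,"tz":0,"ax":0,"ay":0,"az":-1},
    {"tx":0,"ty":0,"tz":0,"ax":0,"ay":0,"az":-1},
    {"tx":0,"ty":0,"tz":0,"ax":0,"ay":0,"az":-1},
    {"tx":0,"ty":0,"tz":0,"ax":0,"ay":0,"az":-1},
    {"tx":0,"ty":0,"tz":0,"ax":0,"ay":0,"az":-1},
    {"tx":0,"ty":0,"tz":0,"ax":0,"ay":0,"az":-1},
    {"tx":0,"ty":0,"tz":0,"ax":0,"ay":0,"az":-1},
    {"tx":0,"ty":0,"tz":0,"ax":0,"ay":0,"az":-1}
  ]
}}

```text
time_s: 3.1
ee_pos: [0.5272, -0.2633, 0.3008]
eef_rot: [-3.141, -0.0, 1.064]
force: [-0.1, 0.3, -0.3]
grip_width: 0.0942
grip_force: 0.0
```

Request:
{"op": "apply_moves", "data": {
  "increments": [
    {"tx":0,"ty":0,"tz":0,"ax":0,"ay":0,"az":-1},
    {"tx":0,"ty":0,"tz":0,"ax":0,"ay":0,"az":-1},
    {"tx":0,"ty":0,"tz":0,"ax":0,"ay":0,"az":-1},
    {"tx":0,"ty":0,"tz":0,"ax":0,"ay":0,"az":-1},
    {"tx":0,"ty":0,"tz":0,"ax":0,"ay":0,"az":-1},
    {"tx":0,"ty":0,"tz":0,"ax":0,"ay":0,"az":-1},
    {"tx":0,"ty":0,"tz":0,"ax":0,"ay":0,"az":-1},
    {"tx":0,"ty":0,"tz":0,"ax":0,"ay":0,"az":-1},
    {"tx":0,"ty":0,"tz":0,"ax":0,"ay":0,"az":-1},
    {"tx":0,"ty":0,"tz":0,"ax":0,"ay":0,"az":-1},
    {"tx":0,"ty":0,"tz":0,"ax":0,"ay":0,"az":-0.9},
    {"tx":0,"ty":0,"tz":0,"ax":0,"ay":0,"az":0}
  ]
}}

```text
time_s: 4.6
ee_pos: [0.5272, -0.2634, 0.3008]
eef_rot: [-3.141, -0.001, 2.012]
force: [0.8, -0.0, -0.1]
grip_width: 0.0936
grip_force: 0.0
```

Request:
{"op": "apply_moves", "data": {
  "increments": [
    {"tx":0,"ty":0,"tz":0.9,"ax":0,"ay":0,"az":0},
    {"tx":0,"ty":0,"tz":0.9,"ax":0,"ay":0,"az":0},
    {"tx":0,"ty":0,"tz":0.46,"ax":0,"ay":0,"az":0},
    {"tx":0,"ty":0,"tz":0,"ax":0,"ay":0,"az":0},
    {"tx":0,"ty":0,"tz":0,"ax":0,"ay":0,"az":0}
  ]
}}

```text
time_s: 5.22
ee_pos: [0.5275, -0.2635, 0.2343]
eef_rot: [3.141, 0.001, 2.012]
force: [0.1, -0.3, -0.2]
grip_width: 0.0939
grip_force: 0.0
```

Request:
{"op": "apply_moves", "data": {
  "increments": [
    {"tx":0,"ty":0,"tz":0,"ax":0,"ay":0,"az":0},
    {"tx":0,"ty":0,"tz":0,"ax":0,"ay":0,"az":0},
    {"tx":0,"ty":0,"tz":0,"ax":0,"ay":0,"az":0},
    {"tx":0,"ty":0,"tz":0,"ax":0,"ay":0,"az":0},
    {"tx":0,"ty":0,"tz":0,"ax":0,"ay":0,"az":0},
    {"tx":0,"ty":0,"tz":0,"ax":0,"ay":0,"az":0},
    {"tx":0,"ty":0,"tz":0,"ax":0,"ay":0,"az":0},
    {"tx":0,"ty":0,"tz":0,"ax":0,"ay":0,"az":0}
  ],
  "jaw": 1,
  "force": 20
}}

```text
time_s: 6.22
ee_pos: [0.5272, -0.2634, 0.2333]
eef_rot: [-3.141, -0.0, 2.012]
force: [-0.1, 0.9, 6.3]
grip_width: 0.018
grip_force: 20.5
```

Request:
{"op": "apply_moves", "data": {
  "increments": [
    {"tx":0,"ty":0,"tz":-0.3,"ax":0,"ay":0,"az":0},
    {"tx":0,"ty":0,"tz":-0.4,"ax":0,"ay":0,"az":0},
    {"tx":0,"ty":0,"tz":-0.5,"ax":0,"ay":0,"az":0},
    {"tx":0,"ty":0,"tz":-0.8,"ax":0,"ay":0,"az":0},
    {"tx":0,"ty":0,"tz":-1,"ax":0,"ay":0,"az":0},
    {"tx":0,"ty":0,"tz":-1,"ax":0,"ay":0,"az":0},
    {"tx":0,"ty":0,"tz":0,"ax":0,"ay":0,"az":0}
  ]
}}

```text
time_s: 7.1
ee_pos: [0.5273, -0.2634, 0.3562]
eef_rot: [3.139, 0.004, 2.012]
force: [-0.6, 0.3, -2.2]
grip_width: 0.0178
grip_force: 20.0
```

Request:
{"op": "apply_moves", "data": {
  "increments": [
    {"tx":0,"ty":0,"tz":0,"ax":0,"ay":0,"az":0.98},
    {"tx":0,"ty":0,"tz":0,"ax":0,"ay":0,"az":0.98},
    {"tx":0,"ty":0,"tz":0,"ax":0,"ay":0,"az":0.98},
    {"tx":0,"ty":0,"tz":0,"ax":0,"ay":0,"az":0.98},
    {"tx":0,"ty":0,"tz":0,"ax":0,"ay":0,"az":0.98},
    {"tx":0,"ty":0,"tz":0,"ax":0,"ay":0,"az":0.98},
    {"tx":0,"ty":0,"tz":0,"ax":0,"ay":0,"az":0.98},
    {"tx":0,"ty":0,"tz":0,"ax":0,"ay":0,"az":0}
  ]
}}

```text
time_s: 8.1
ee_pos: [0.5271, -0.2633, 0.3524]
eef_rot: [-3.14, -0.001, 1.414]
force: [-0.0, -0.3, -2.0]
grip_width: 0.0178
grip_force: 20.0
```

```bash
python3 - <<'E'
from station import get_obs, camera
import cv2,numpy as np,pickle
o=get_obs();print({k:np.round(o[k],4) for k in('time_s','ee_pos','eef_rot','force','grip_width')})
c=camera('scene');pickle.dump(c,open('scene1.pkl','wb'));cv2.imwrite('pics/s1.png',cv2.resize(c['pixels'][:,:,::-1],(800,600)))
y=o['eef_rot'][2];d=np.array([.570,.120])-o['ee_pos'][:2];print('tx,ty mm',1e3*(d@[np.cos(y),np.sin(y)]),1e3*(d@[np.sin(y),-np.cos(y)]))
E
```

```text
{'time_s': np.float64(8.1), 'ee_pos': array([ 0.5271, -0.2633,  0.3524]), 'eef_rot': array([-3.1403e+00, -6.0000e-04,  1.4142e+00]), 'force': array([-0.0341, -0.2868, -2.0197]), 'grip_width': np.float64(0.0178)}
tx,ty mm 385.3068738966294 -17.424060851291117
```

View pics/s1.png

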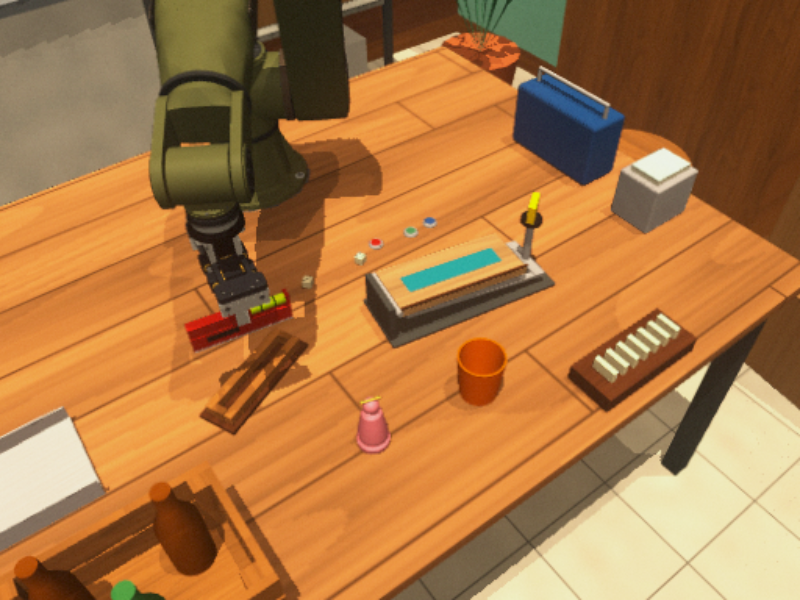

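The level is held straight, level and clear of the holder, and its weight reads 2 N. Carrying it over the strip now.

Request:
{"op": "apply_moves", "data": {
  "increments": [
    {"tx":0.988,"ty":-0.045,"tz":0,"ax":0,"ay":0,"az":0},
    {"tx":0.988,"ty":-0.045,"tz":0,"ax":0,"ay":0,"az":0},
    {"tx":0.988,"ty":-0.045,"tz":0,"ax":0,"ay":0,"az":0},
    {"tx":0.988,"ty":-0.045,"tz":0,"ax":0,"ay":0,"az":0},
    {"tx":0.988,"ty":-0.045,"tz":0,"ax":0,"ay":0,"az":0},
    {"tx":0.988,"ty":-0.045,"tz":0,"ax":0,"ay":0,"az":0},
    {"tx":0.988,"ty":-0.045,"tz":0,"ax":0,"ay":0,"az":0},
    {"tx":0.988,"ty":-0.045,"tz":0,"ax":0,"ay":0,"az":0},
    {"tx":0.988,"ty":-0.045,"tz":0,"ax":0,"ay":0,"az":0},
    {"tx":0.988,"ty":-0.045,"tz":0,"ax":0,"ay":0,"az":0},
    {"tx":0.988,"ty":-0.045,"tz":0,"ax":0,"ay":0,"az":0},
    {"tx":0.988,"ty":-0.045,"tz":0,"ax":0,"ay":0,"az":0}
  ]
}}

```text
time_s: 9.65
ee_pos: [0.5668, 0.0914, 0.353]
eef_rot: [-3.141, 0.0, 1.416]
force: [0.5, -0.5, -2.3]
grip_width: 0.0179
grip_force: 20.0
```

Request:
{"op": "apply_moves", "data": {
  "increments": [
    {"tx":0.988,"ty":-0.045,"tz":0,"ax":0,"ay":0,"az":0},
    {"tx":0,"ty":0,"tz":0.7,"ax":0,"ay":0,"az":0},
    {"tx":0,"ty":0,"tz":0.5,"ax":0,"ay":0,"az":0},
    {"tx":0,"ty":0,"tz":0.2,"ax":0,"ay":0,"az":0},
    {"tx":0,"ty":0,"tz":0,"ax":0,"ay":0,"az":0},
    {"tx":0,"ty":0,"tz":0,"ax":0,"ay":0,"az":0}
  ]
}}

```text
time_s: 10.4
ee_pos: [0.5703, 0.1198, 0.312]
eef_rot: [3.141, -0.0, 1.414]
force: [0.7, -0.3, -2.5]
grip_width: 0.0183
grip_force: 20.0
```

```bash
python3 - <<'E'
from station import get_obs, camera
import cv2,numpy as np,pickle
o=get_obs();print({k:np.round(o[k],4) for k in('time_s','ee_pos','eef_rot','force','grip_width')})
c=camera('scene')['pixels'];t=camera('top')['pixels']
a=cv2.resize(c[110:240,220:370],(400,347),interpolation=cv2.INTER_CUBIC);b=cv2.resize(t[140:260,100:290],(400,253),interpolation=cv2.INTER_CUBIC)
b=cv2.copyMakeBorder(b,0,94,0,0,cv2.BORDER_CONSTANT)
cv2.imwrite('pics/p2.png',np.hstack([a,b])[:,:,::-1])
E
```

```text
{'time_s': np.float64(10.4), 'ee_pos': array([0.5703, 0.1198, 0.312 ]), 'eef_rot': array([ 3.1407e+00, -3.0000e-04,  1.4136e+00]), 'force': array([ 0.6538, -0.3247, -2.5222]), 'grip_width': np.float64(0.0183)}
```

View pics/p2.png

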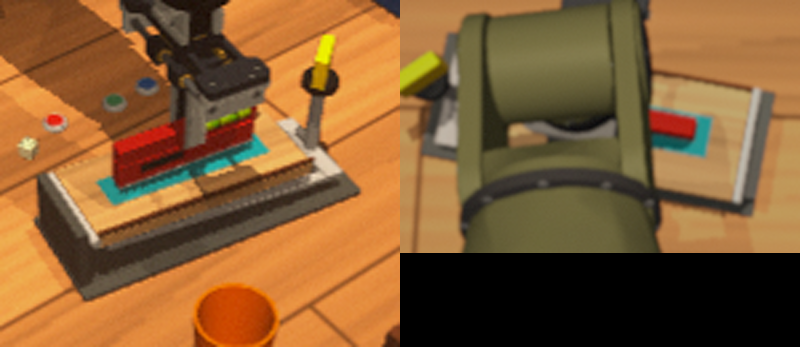

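The level sits centred over the strip with a small gap below it. Lowering to contact.

Request:
{"op": "apply_moves", "data": {
  "increments": [
    {"tx":0,"ty":0,"tz":0.1,"ax":0,"ay":0,"az":0},
    {"tx":0,"ty":0,"tz":0.1,"ax":0,"ay":0,"az":0},
    {"tx":0,"ty":0,"tz":0.1,"ax":0,"ay":0,"az":0},
    {"tx":0,"ty":0,"tz":0,"ax":0,"ay":0,"az":0}
  ]
}}

```text
time_s: 11.0
ee_pos: [0.5702, 0.12, 0.302]
eef_rot: [-3.141, 0.0, 1.414]
force: [-0.2, -0.8, -1.7]
grip_width: 0.0178
grip_force: 20.0
```

Request:
{"op": "apply_moves", "data": {
  "increments": [
    {"tx":0,"ty":0,"tz":0.07,"ax":0,"ay":0,"az":0},
    {"tx":0,"ty":0,"tz":0.06,"ax":0,"ay":0,"az":0},
    {"tx":0,"ty":0,"tz":0,"ax":0,"ay":0,"az":0}
  ]
}}

```text
time_s: 11.38
ee_pos: [0.5703, 0.1202, 0.2989]
eef_rot: [3.141, -0.001, 1.414]
force: [0.3, 4.4, 3.8]
grip_width: 0.0179
grip_force: 20.0
```

Request:
{"op": "apply_moves", "data": {
  "increments": [
    {"tx":0,"ty":0,"tz":0.05,"ax":0,"ay":0,"az":0},
    {"tx":0,"ty":0,"tz":0.05,"ax":0,"ay":0,"az":0},
    {"tx":0,"ty":0,"tz":0,"ax":0,"ay":0,"az":0}
  ]
}}

```text
time_s: 11.75
ee_pos: [0.5703, 0.1203, 0.2961]
eef_rot: [3.14, -0.001, 1.414]
force: [1.4, 5.9, 6.4]
grip_width: 0.0178
grip_force: 20.0
```

Request:
{"op": "apply_moves", "data": {
  "increments": [
    {"tx":0,"ty":0,"tz":-0.08,"ax":0,"ay":0,"az":0},
    {"tx":0,"ty":0,"tz":0,"ax":0,"ay":0,"az":0}
  ]
}}

```text
time_s: 12.0
ee_pos: [0.5702, 0.1198, 0.2979]
eef_rot: [3.141, 0.0, 1.414]
force: [1.4, 1.2, 1.6]
grip_width: 0.0179
grip_force: 20.0
```

Request:
{"op": "apply_moves", "data": {
  "increments": [
    {"tx":0,"ty":0,"tz":0,"ax":0,"ay":0,"az":0},
    {"tx":0,"ty":0,"tz":0,"ax":0,"ay":0,"az":0},
    {"tx":0,"ty":0,"tz":0,"ax":0,"ay":0,"az":0},
    {"tx":0,"ty":0,"tz":0,"ax":0,"ay":0,"az":0},
    {"tx":0,"ty":0,"tz":0,"ax":0,"ay":0,"az":0},
    {"tx":0,"ty":0,"tz":-0.6,"ax":0,"ay":0,"az":0},
    {"tx":0,"ty":0,"tz":-1,"ax":0,"ay":0,"az":0},
    {"tx":0,"ty":0,"tz":-1,"ax":0,"ay":0,"az":0},
    {"tx":0,"ty":0,"tz":-0.3,"ax":0,"ay":0,"az":0},
    {"tx":0,"ty":0,"tz":0,"ax":0,"ay":0,"az":0}
  ],
  "jaw": 0.3
}}

```text
time_s: 13.25
ee_pos: [0.57, 0.12, 0.3852]
eef_rot: [3.141, -0.0, 1.414]
force: [0.7, -0.8, 0.1]
grip_width: 0.0656
grip_force: 0.0
```

```bash
python3 - <<'E'
from station import get_obs, camera
from h import *
import pickle
o=get_obs();print({k:np.round(o[k],4) for k in('time_s','ee_pos','eef_rot','force','grip_width')})
C=camera('scene');pickle.dump(C,open('scene3.pkl','wb'));c=C['pixels']
cv2.imwrite('pics/p3.png',cv2.resize(c[100:220,225:385],(800,600),interpolation=cv2.INTER_CUBIC)[:,:,::-1])
y=o['eef_rot'][2];d=np.array([.5955,.2818])-o['ee_pos'][:2];print('tx,ty mm',1e3*(d@[np.cos(y),np.sin(y)]),1e3*(d@[np.sin(y),-np.cos(y)]))
print(proj(C,[[.5955,.2818,.172],[.5955,.2818,.134]]))
E
```

```text
{'time_s': np.float64(13.25), 'ee_pos': array([0.57  , 0.12  , 0.3852]), 'eef_rot': array([ 3.1409e+00, -2.0000e-04,  1.4138e+00]), 'force': array([ 0.7407, -0.7789,  0.1074]), 'grip_width': np.float64(0.0656)}
tx,ty mm 163.83562518456262 -0.17208756178360604
[[341.79357301 127.6889293 ]
 [340.13221555 138.3335387 ]]
```

View pics/p3.png

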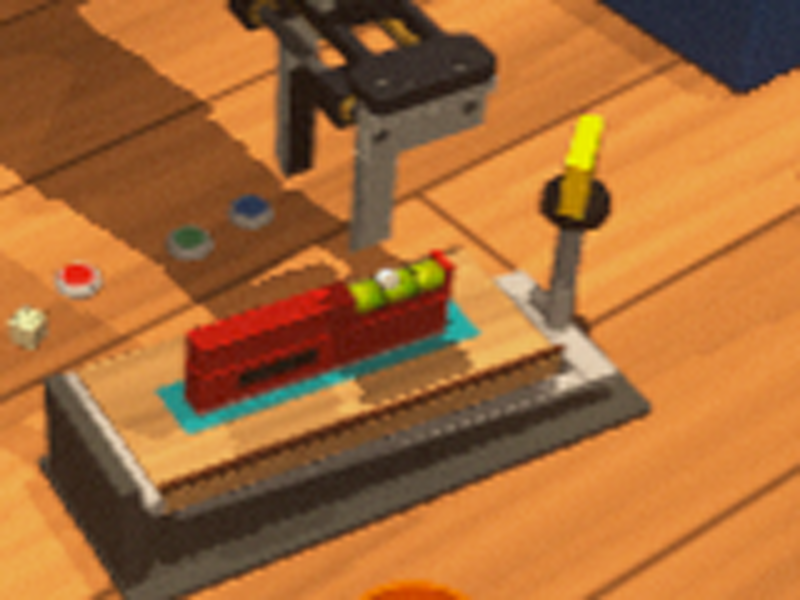

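The level stands upright on the strip with the fingers clear. The bubble is slightly left of the vial's centre, at about (388,278) in the crop. Next I'll fit the foot bar's angle and read the bubble.

```bash
python3 - <<'E'
from h import *;import pickle
np.set_printoptions(precision=2,suppress=True)
t=pickle.load(open('top0.pkl','rb'));s=pickle.load(open('scene0.pkl','rb'));c=pickle.load(open('scene3.pkl','rb'))
from scipy.optimize import minimize
K=[]
for C,b in((t,(130,240,200,310)),(s,(515,180,555,235))):
    m=mask(C,(22,150,60),(36,255,255),b)>0;K.append((C,m));print(m.sum())
def iou(p):
    x,y,a=p;R=np.array([[np.cos(a),-np.sin(a)],[np.sin(a),np.cos(a)]]);tot=0
    X=[[*(R@[i*.024,j*.007]+[x,y]),.156+k] for i in(-1,1) for j in(-1,1) for k in(-.022,.016)]
    for C,m in K:
        q=proj(C,X);h=cv2.convexHull((q*16).astype(np.int32));g=np.zeros(m.shape,np.uint8);cv2.fillConvexPoly(g,h,1,shift=4);g=g>0
        tot+=(g&m).sum()/(g|m).sum()
    return tot
best=max(((iou((x,y,a)),x,y,a) for a in np.arange(1.4,3.2,.1) for x in np.arange(.588,.604,.004) for y in np.arange(.272,.292,.004)));print(best)
r=minimize(lambda p:-iou(p*[.01,.01,.1]),np.array(best[1:])/[.01,.01,.1],method='Nelder-Mead');print(r.x*[.01,.01,.1],-r.fun)
# level
box=(500,190,600,330)
for dx in(-.003,0,.003):
  u=np.array([np.cos(1.414),np.sin(1.414)])
  P=[[*(np.array([.57,.12])+u*(dx+e)),.119-.03*e] for e in(-.08,.035,.046,.057,.08)]
  print(dx,((proj(c,P)-[225,100])*5))
h=cv2.cvtColor(c['pixels'],cv2.COLOR_RGB2HSV)[100:220,225:385]
w=(h[...,1]<90)&(h[...,2]>150); w[:, :65]=0;w[:,95:]=0;w[:48]=0;w[66:]=0
a=np.argwhere(w)[:,::-1];print('white',len(a),a.mean(0)*5+2.5)
red=((h[...,0]<5)|(h[...,0]>174))&(h[...,1]>180);red[:,:30]=0;red[:48]=0;a=np.argwhere(red);print(a[:,1].min()*5,a[:,1].max()*5+5)
E
```

```text
327
63
(np.float64(1.1649129113427665), np.float64(0.596), np.float64(0.28400000000000003), np.float64(2.3000000000000007))
[0.6  0.28 2.31] 1.1949323056985983
-0.003 [[189.91 346.02]
 [374.36 284.51]
 [391.38 278.84]
 [408.3  273.2 ]
 [443.33 261.53]]
0 [[194.88 344.24]
 [379.03 282.84]
 [396.02 277.18]
 [412.91 271.55]
 [447.88 259.9 ]]
0.003 [[199.84 342.47]
 [383.68 281.17]
 [400.65 275.52]
 [417.51 269.9 ]
 [452.42 258.27]]
white 14 [408.93 288.21]
190 450
```

Request:
{"op": "apply_moves", "data": {
  "increments": [
    {"tx":0.91,"ty":0,"tz":0,"ax":0,"ay":0,"az":0},
    {"tx":0.91,"ty":0,"tz":0,"ax":0,"ay":0,"az":0},
    {"tx":0.91,"ty":0,"tz":0,"ax":0,"ay":0,"az":0},
    {"tx":0.91,"ty":0,"tz":0,"ax":0,"ay":0,"az":0},
    {"tx":0.91,"ty":0,"tz":0,"ax":0,"ay":0,"az":0},
    {"tx":0.91,"ty":0,"tz":0,"ax":0,"ay":0,"az":0}
  ]
}}

```text
time_s: 14.05
ee_pos: [0.5959, 0.2827, 0.3832]
eef_rot: [-3.14, 0.001, 1.414]
force: [1.0, 0.3, 0.1]
grip_width: 0.0661
grip_force: 0.0
```

Request:
{"op": "apply_moves", "data": {
  "increments": [
    {"tx":0,"ty":0,"tz":0,"ax":0,"ay":0,"az":-0.97},
    {"tx":0,"ty":0,"tz":0,"ax":0,"ay":0,"az":-0.97},
    {"tx":0,"ty":0,"tz":0,"ax":0,"ay":0,"az":-0.97},
    {"tx":0,"ty":0,"tz":0,"ax":0,"ay":0,"az":-0.97},
    {"tx":0,"ty":0,"tz":0,"ax":0,"ay":0,"az":-0.97},
    {"tx":0,"ty":0,"tz":0,"ax":0,"ay":0,"az":-0.97},
    {"tx":0,"ty":0,"tz":0,"ax":0,"ay":0,"az":-0.97},
    {"tx":0,"ty":0,"tz":0,"ax":0,"ay":0,"az":-0.97},
    {"tx":0,"ty":0,"tz":0,"ax":0,"ay":0,"az":-0.97},
    {"tx":0,"ty":0,"tz":0,"ax":0,"ay":0,"az":-0.97},
    {"tx":0,"ty":0,"tz":0,"ax":0,"ay":0,"az":0}
  ]
}}

```text
time_s: 15.42
ee_pos: [0.5958, 0.2818, 0.3835]
eef_rot: [-3.14, -0.001, 2.26]
force: [-0.3, -0.5, 0.0]
grip_width: 0.0656
grip_force: 0.0
```

Request:
{"op": "apply_moves", "data": {
  "increments": [
    {"tx":0,"ty":0,"tz":0.5,"ax":0,"ay":0,"az":0},
    {"tx":0,"ty":0,"tz":0.5,"ax":0,"ay":0,"az":0},
    {"tx":0,"ty":0,"tz":0.5,"ax":0,"ay":0,"az":0},
    {"tx":0,"ty":0,"tz":0,"ax":0,"ay":0,"az":0}
  ]
}}

```text
time_s: 15.92
ee_pos: [0.5957, 0.2817, 0.338]
eef_rot: [-3.139, -0.001, 2.26]
force: [0.2, -0.4, 0.1]
grip_width: 0.0661
grip_force: 0.0
```

Request:
{"op": "apply_moves", "data": {
  "increments": [
    {"tx":0,"ty":0,"tz":0,"ax":0,"ay":0,"az":0},
    {"tx":0,"ty":0,"tz":0,"ax":0,"ay":0,"az":0},
    {"tx":0,"ty":0,"tz":0,"ax":0,"ay":0,"az":0},
    {"tx":0,"ty":0,"tz":0,"ax":0,"ay":0,"az":0},
    {"tx":0,"ty":0,"tz":0,"ax":0,"ay":0,"az":0},
    {"tx":0,"ty":0,"tz":0,"ax":0,"ay":0,"az":0}
  ],
  "jaw": 1,
  "force": 25
}}

```text
time_s: 16.68
ee_pos: [0.5958, 0.2818, 0.3399]
eef_rot: [3.141, -0.0, 2.26]
force: [0.8, 1.7, -0.0]
grip_width: 0.0138
grip_force: 24.7
```

```bash
python3 - <<'E'
from station import get_obs, camera
from h import *
import pickle
o=get_obs();print({k:np.round(o[k],4) for k in('time_s','ee_pos','eef_rot','force','moment','grip_width')})
C=camera('scene');pickle.dump(C,open('scene4.pkl','wb'));c=C['pixels']
cv2.imwrite('pics/p4.png',cv2.resize(c[80:200,225:385],(800,600),interpolation=cv2.INTER_CUBIC)[:,:,::-1])
E
```

```text
{'time_s': np.float64(16.675), 'ee_pos': array([0.5958, 0.2818, 0.3399]), 'eef_rot': array([ 3.1413e+00, -1.0000e-04,  2.2600e+00]), 'force': array([ 0.8416,  1.6624, -0.0076]), 'moment': array([ 0.1196, -0.2538, -0.2194]), 'grip_width': np.float64(0.0138)}
```

View pics/p4.png

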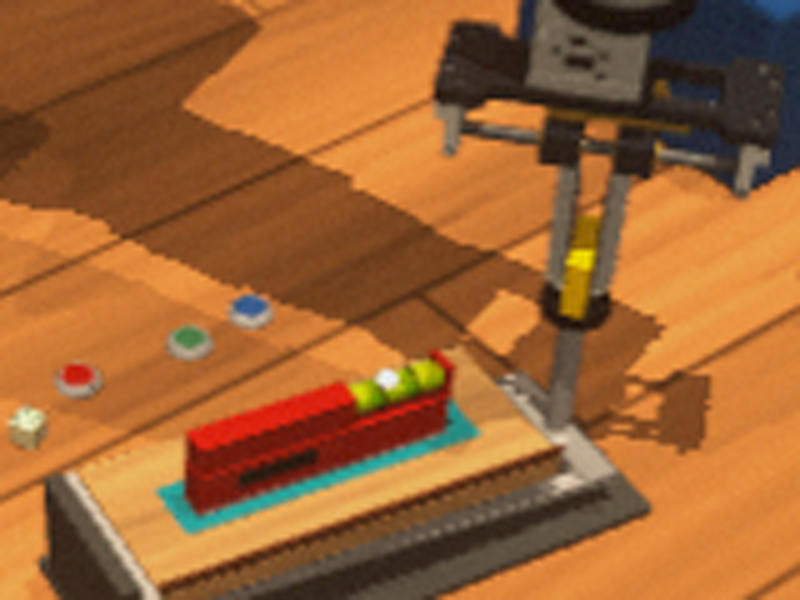

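The bar is pinched flat (13.8 mm). The bubble at (388,380) is about 4–5 mm towards -x, so the board will sit about 0.08 rad low once pressed. That needs about 0.8 rad of clockwise turn.

Request:
{"op": "apply_moves", "data": {
  "increments": [
    {"tx":0,"ty":0,"tz":0,"ax":0,"ay":0,"az":0.92},
    {"tx":0,"ty":0,"tz":0,"ax":0,"ay":0,"az":0.92},
    {"tx":0,"ty":0,"tz":0,"ax":0,"ay":0,"az":0.92},
    {"tx":0,"ty":0,"tz":0,"ax":0,"ay":0,"az":0.92},
    {"tx":0,"ty":0,"tz":0,"ax":0,"ay":0,"az":0.92},
    {"tx":0,"ty":0,"tz":0,"ax":0,"ay":0,"az":0.92},
    {"tx":0,"ty":0,"tz":0,"ax":0,"ay":0,"az":0.92},
    {"tx":0,"ty":0,"tz":0,"ax":0,"ay":0,"az":0.92},
    {"tx":0,"ty":0,"tz":0,"ax":0,"ay":0,"az":0.92},
    {"tx":0,"ty":0,"tz":0,"ax":0,"ay":0,"az":0.92},
    {"tx":0,"ty":0,"tz":0,"ax":0,"ay":0,"az":0},
    {"tx":0,"ty":0,"tz":0,"ax":0,"ay":0,"az":0}
  ]
}}

```text
time_s: 18.23
ee_pos: [0.5956, 0.2818, 0.3399]
eef_rot: [-3.14, 0.0, 1.459]
force: [-4.6, 0.0, 3.1]
grip_width: 0.0139
grip_force: 24.9
```

Request:
{"op": "apply_moves", "data": {
  "increments": [
    {"tx":0,"ty":0,"tz":0,"ax":0,"ay":0,"az":0},
    {"tx":0,"ty":0,"tz":0,"ax":0,"ay":0,"az":0},
    {"tx":0,"ty":0,"tz":0,"ax":0,"ay":0,"az":0}
  ]
}}

```text
time_s: 18.6
ee_pos: [0.5956, 0.2818, 0.3399]
eef_rot: [-3.14, 0.0, 1.459]
force: [-5.4, -0.9, 2.4]
grip_width: 0.0138
grip_force: 24.9
```

```bash
python3 - <<'E'
from station import get_obs, camera
from h import *
import pickle
o=get_obs();print({k:np.round(o[k],4) for k in('time_s','ee_pos','eef_rot','force','moment','grip_width')})
A=pickle.load(open('scene4.pkl','rb'))['pixels'];C=camera('scene');pickle.dump(C,open('scene5.pkl','wb'));c=C['pixels']
f=lambda c:cv2.resize(c[135:185,260:325],(780,300)[:1]+(300,),interpolation=cv2.INTER_CUBIC)
f=lambda c:cv2.resize(c[140:190,255:325],(400,286),interpolation=cv2.INTER_CUBIC)
cv2.imwrite('pics/p5.png',np.hstack([f(A),f(c)])[:,:,::-1])
E
```

```text
{'time_s': np.float64(18.6), 'ee_pos': array([0.5956, 0.2818, 0.3399]), 'eef_rot': array([-3.1404e+00,  2.0000e-04,  1.4595e+00]), 'force': array([-5.3866, -0.8657,  2.3595]), 'moment': array([-0.1384,  0.9861, -0.1968]), 'grip_width': np.float64(0.0138)}
```

View pics/p5.png

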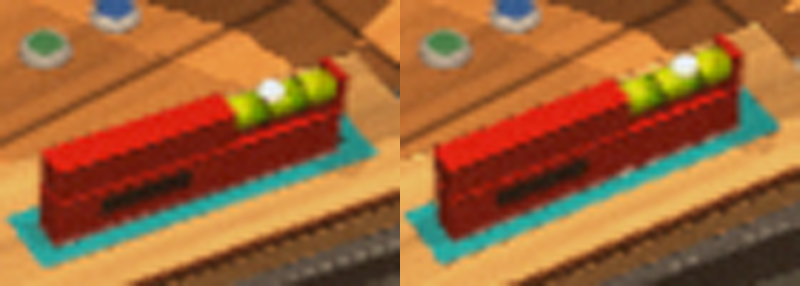

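Before the turn the bubble lay about 6 mm left of centre; now it lies about 3.4 mm right of it. Unpressed it should read +7 mm, so I'll add about 0.19 rad, then let go and move back to press.

Request:
{"op": "apply_moves", "data": {
  "increments": [
    {"tx":0,"ty":0,"tz":0,"ax":0,"ay":0,"az":0.73},
    {"tx":0,"ty":0,"tz":0,"ax":0,"ay":0,"az":0.73},
    {"tx":0,"ty":0,"tz":0,"ax":0,"ay":0,"az":0.73},
    {"tx":0,"ty":0,"tz":0,"ax":0,"ay":0,"az":0},
    {"tx":0,"ty":0,"tz":0,"ax":0,"ay":0,"az":0}
  ]
}}

```text
time_s: 19.27
ee_pos: [0.5955, 0.2819, 0.3399]
eef_rot: [-3.14, 0.001, 1.269]
force: [-6.5, -1.5, 2.9]
grip_width: 0.0139
grip_force: 24.9
```

Request:
{"op": "apply_moves", "data": {
  "increments": [
    {"tx":0,"ty":0,"tz":0,"ax":0,"ay":0,"az":0},
    {"tx":0,"ty":0,"tz":0,"ax":0,"ay":0,"az":0},
    {"tx":0,"ty":0,"tz":0,"ax":0,"ay":0,"az":0},
    {"tx":0,"ty":0,"tz":-0.5,"ax":0,"ay":0,"az":0},
    {"tx":0,"ty":0,"tz":-1,"ax":0,"ay":0,"az":0},
    {"tx":0,"ty":0,"tz":0,"ax":0,"ay":0,"az":0}
  ],
  "jaw": 0.5
}}

```text
time_s: 20.02
ee_pos: [0.5958, 0.2817, 0.3884]
eef_rot: [3.138, -0.003, 1.266]
force: [0.1, -0.3, -0.6]
grip_width: 0.0468
grip_force: 0.0
```

```bash
python3 - <<'E'
from station import get_obs, camera
from h import *
import pickle
np.set_printoptions(precision=4,suppress=True)
o=get_obs();print({k:np.round(o[k],4) for k in('time_s','ee_pos','eef_rot','force','grip_width')})
C=camera('scene');pickle.dump(C,open('scene6.pkl','wb'));T=camera('top');pickle.dump(T,open('top6.pkl','wb'))
f=lambda c:cv2.resize(c,(400,286),interpolation=cv2.INTER_CUBIC)
cv2.imwrite('pics/p6.png',np.hstack([f(C['pixels'][140:190,255:325]),f(T['pixels'][150:250,110:250])])[:,:,::-1])
u=np.array([np.cos(1.414),np.sin(1.414)]);q=np.array([.57,.12])-.025*u;y=o['eef_rot'][2];d=q-o['ee_pos'][:2]
print(q,'tx,ty mm',1e3*(d@[np.cos(y),np.sin(y)]),1e3*(d@[np.sin(y),-np.cos(y)]))
E
```

```text
{'time_s': np.float64(20.025), 'ee_pos': array([0.5958, 0.2817, 0.3884]), 'eef_rot': array([ 3.1375, -0.0033,  1.2664]), 'force': array([ 0.0593, -0.2539, -0.6347]), 'grip_width': np.float64(0.0468)}
[0.5661 0.0953] tx,ty mm -186.77488195516176 27.50109278372869
```

View pics/p6.png

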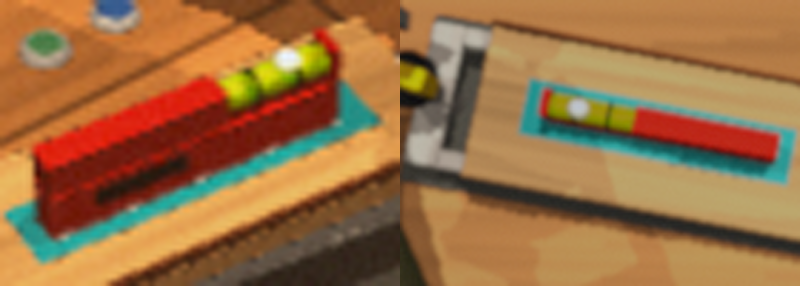

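The bubble now reads about +7 mm unpressed in both views, which is nearly centred when pressed. The level stands squarely on the strip. Moving over the solid top with the jaws shut.

Request:
{"op": "apply_moves", "data": {
  "increments": [
    {"tx":0,"ty":0,"tz":0,"ax":0,"ay":0,"az":-0.85},
    {"tx":0,"ty":0,"tz":0,"ax":0,"ay":0,"az":-0.85},
    {"tx":-0.977,"ty":0,"tz":0,"ax":0,"ay":0,"az":0},
    {"tx":-0.977,"ty":0,"tz":0,"ax":0,"ay":0,"az":0},
    {"tx":-0.977,"ty":0,"tz":0,"ax":0,"ay":0,"az":0},
    {"tx":-0.977,"ty":0,"tz":0,"ax":0,"ay":0,"az":0},
    {"tx":-0.977,"ty":0,"tz":0,"ax":0,"ay":0,"az":0},
    {"tx":-0.977,"ty":0,"tz":0,"ax":0,"ay":0,"az":0},
    {"tx":0,"ty":0,"tz":0.7,"ax":0,"ay":0,"az":0},
    {"tx":0,"ty":0,"tz":0.7,"ax":0,"ay":0,"az":0},
    {"tx":0,"ty":0,"tz":0,"ax":0,"ay":0,"az":0},
    {"tx":0,"ty":0,"tz":0,"ax":0,"ay":0,"az":0}
  ],
  "jaw": 1,
  "force": 10
}}

```text
time_s: 21.62
ee_pos: [0.5685, 0.1081, 0.3434]
eef_rot: [3.141, -0.0, 1.415]
force: [-0.8, -0.1, 0.0]
grip_width: 0.0005
grip_force: 0.0
```

Request:
{"op": "apply_moves", "data": {
  "increments": [
    {"tx":0,"ty":0,"tz":0.1,"ax":0,"ay":0,"az":0},
    {"tx":0,"ty":0,"tz":0.1,"ax":0,"ay":0,"az":0},
    {"tx":0,"ty":0,"tz":0.1,"ax":0,"ay":0,"az":0},
    {"tx":0,"ty":0,"tz":0,"ax":0,"ay":0,"az":0}
  ]
}}

```text
time_s: 22.12
ee_pos: [0.5685, 0.1081, 0.334]
eef_rot: [3.141, -0.0, 1.415]
force: [-1.1, 1.1, 3.3]
grip_width: 0.0007
grip_force: 1.5
```

Request:
{"op": "apply_moves", "data": {
  "increments": [
    {"tx":0,"ty":0,"tz":0.1,"ax":0,"ay":0,"az":0},
    {"tx":0,"ty":0,"tz":0.07,"ax":0,"ay":0,"az":0},
    {"tx":0,"ty":0,"tz":0,"ax":0,"ay":0,"az":0}
  ]
}}

```text
time_s: 22.5
ee_pos: [0.5686, 0.1084, 0.3294]
eef_rot: [3.14, -0.001, 1.415]
force: [1.0, 4.4, 6.7]
grip_width: 0.0007
grip_force: 3.5
```

Request:
{"op": "apply_moves", "data": {
  "increments": [
    {"tx":0,"ty":0,"tz":0.07,"ax":0,"ay":0,"az":0},
    {"tx":0,"ty":0,"tz":0,"ax":0,"ay":0,"az":0}
  ]
}}

```text
time_s: 22.75
ee_pos: [0.5687, 0.1085, 0.3285]
eef_rot: [3.138, -0.002, 1.415]
force: [-1.6, 5.4, 14.9]
grip_width: 0.0006
grip_force: 7.6
```

Request:
{"op": "apply_moves", "data": {
  "increments": [
    {"tx":0,"ty":0,"tz":0.04,"ax":0,"ay":0,"az":0},
    {"tx":0,"ty":0,"tz":0,"ax":0,"ay":0,"az":0},
    {"tx":0,"ty":0,"tz":0,"ax":0,"ay":0,"az":0}
  ]
}}

```text
time_s: 23.12
ee_pos: [0.5687, 0.1086, 0.328]
eef_rot: [3.137, -0.003, 1.415]
force: [-2.2, 5.9, 21.1]
grip_width: 0.0006
grip_force: 10.1
```

It's stiff now, so the board is down. I'll ease off to about 15 N and look.

Request:
{"op": "apply_moves", "data": {
  "increments": [
    {"tx":0,"ty":0,"tz":-0.03,"ax":0,"ay":0,"az":0},
    {"tx":0,"ty":0,"tz":0,"ax":0,"ay":0,"az":0},
    {"tx":0,"ty":0,"tz":0,"ax":0,"ay":0,"az":0},
    {"tx":0,"ty":0,"tz":0,"ax":0,"ay":0,"az":0},
    {"tx":0,"ty":0,"tz":0,"ax":0,"ay":0,"az":0}
  ]
}}

```text
time_s: 23.75
ee_pos: [0.5687, 0.1086, 0.3282]
eef_rot: [3.138, -0.002, 1.415]
force: [-0.9, 6.3, 14.6]
grip_width: 0.0005
grip_force: 7.5
```

```bash
python3 - <<'E'
from station import get_obs, camera
from h import *
C=camera('scene')
cv2.imwrite('pics/p7.png',cv2.resize(C['pixels'][130:220,245:365],(800,600),interpolation=cv2.INTER_CUBIC)[:,:,::-1])
E
```

```text
(no output)
```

View pics/p7.png

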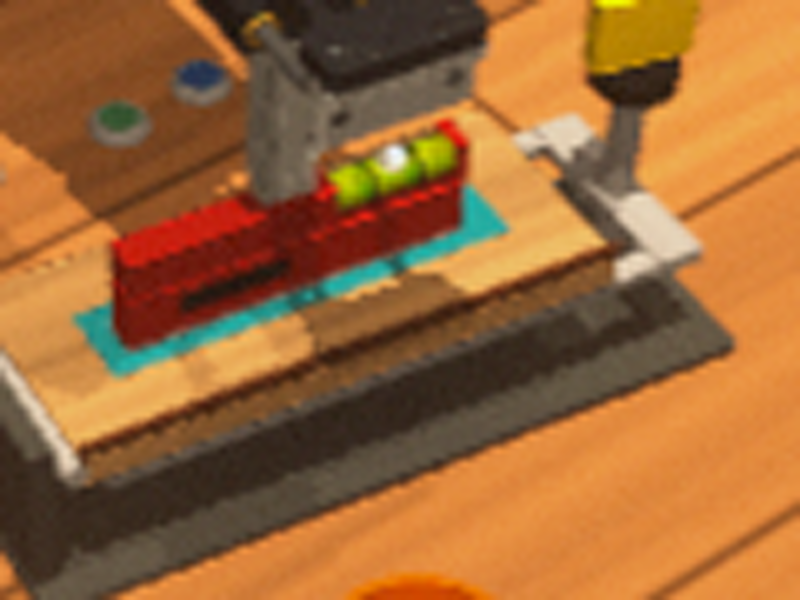

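The bubble, at about (393,157), sits between the rings at about (373,175) and (415,160). The level is upright on the strip, the board is down, and the press is steady at 14.6 N. Handing in.

```bash
python3 -c "
from station import hand_in
print(hand_in())"
```

```text
the job is handed in; nothing more can be done
None
```

I handed the job in at about 24 s, still pressing at about 15 N: the spirit level stands upright on the strip, the board is fully down and the bubble is between the rings; the hand-in gave no verdict.

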